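# Put the matching lids on four tubs of sliced carrots

### The arm

A 7-joint arm with a two-finger parallel gripper is mounted at the origin on the work surface. World frame = base frame: x ahead of the robot, y to its left, z up, the work surface at z = 0. Lengths are in m, angles in rad, forces in N, time in s.
With the tool pointing down it reaches from about 0.35 to 0.9 m from the base axis. Payload 19.9 kg.
Tool frame: the origin (TCP) lies between the finger pads; the fingertips stand 19 mm ahead of it and the grasp point (between the pads) is the TCP; z points along the fingers, y is the line along which they close (so a half turn about z gives the same grasp; the last joint's range is limited). The gripper opens to 94 mm and grips with 3 to 60 N. Pads are 16 mm wide; open, the fingers measure 119 mm over their backs; the gripper's body (75 mm by 177 mm) begins 78 mm behind the grasp point.
Start: joints at [1.26, 0.417, -0.01, 1.614, 0.005, 1.111, -0.053], TCP at [0.166, -0.603, 0.224] pointing down, gripper open.
Joint ranges: [-2.81, 2.81], [-0.39, 2.02], [-1.27, 1.25], [0.06, 2.57], [-1.19, 4.33], [0.19, 2], [-2.82, 2.82]. Speed limits (rad/s): [1.89, 1.89, 2.39, 2.39, 3.01, 3.01, 3.01].

### API

Orientations are given as a 3x3 rotation matrix whose columns are the frame's x, y, z axes.
In Python, from rig import robot gives the robot as it stands. Calls block until the motion is done:
- robot.move_ptp(position, orientation): joint-space move of the TCP to a pose.
- robot.move_linear(position, velocity=0.15, frame=None, threshold=None): straight line of the TCP; frame=None keeps the orientation; velocity is the mean speed in m/s. With threshold (N) it stops when the force on the tool has changed by that much, and returns True; else False.
- robot.goto_joints(angles): joint-space move.
- robot.gripper_to(opening): finger opening in m; the grip force is fixed at half the most; returns when the fingers have stopped.
- robot.pause(seconds).
- robot.ik(position, orientation): joint angles nearest the present ones, or None.
- robot.get_state(): the state.
- robot.grab_frame(name): name is "side" or "top" or "wrist"; returns the picture (480x640x3 uint8, red, green, blue); there is no depth.
- robot.camera_info(name): a dict with "fx", "fy", "cx", "cy" (pixels), "rvec" (rotation vector, rad) and "tvec" (3), from world to camera coordinates, as OpenCV has them. Camera axes: x right, y down, z forward; pixel columns grow to the right and rows downward; lengths in m; the calibration is good to about 2 mm. A picture is of the moment at which its call begins: read the wrist's pose just before it. camera_info takes no time and is no camera call; for the wrist camera it gives the pose at the moment of the call.
A pose or a line that the arm cannot do raises robot.PlanningError and nothing moves.
- robot.sign_off(): hands the job in; it is judged then, once.
The state is a dict: "time": time; "qpos": joint angles; "joint_vel": joint speeds; "effort": joint torques, N m; "ee_pos": TCP position; "tool_rot": TCP orientation; "force": force on the tool from outside, world axes, zero at the start; "moment": the same for the moment, N m; "opening": finger opening in m; "grasp_force": force on a finger pad.
Only numpy, scipy, OpenCV 4.12 (cv2) and the standard library are available. Lean on these libraries where they do the work, as an engineer would, in place of code of your own. Each camera call takes 0.05 s, during which the arm holds its last target. There are 200 camera calls.

### The job

Close the four open carrot tubs: put on each tub the lid of its own shape and size, so that every lid lies level, fully home and centred on its tub, the square and oblong ones turned in line with their tubs. Set the lids down rather than dropping them, let go of them, and leave the tubs standing where they are.

Things in the scene. Friction and masses are not known exactly. Their poses are not given: they have to be found in the camera images.
- lid_big_grip (a point): Large round lid, cream plastic, about 120 g, lying handle up: round, flange 122 mm in diameter, plug 80 mm in diameter; flange 5 mm thick, plug 8 mm deep under it, fits loosely in the tub's mouth. On top a round grey knob 26 mm in diameter; its grip part is 12 to 40 mm above the flange. Point: middle of the grip part, on the lid's axis, 31 mm above the flange's underside, 39 above the plug's. z up.
- tub_big_rim (a point): Large round open tub, loose, cream plastic, about 600 g: round, 104 mm outside diameter, 98 mm inside, 55 mm high, carrot slices to about 12 mm below the rim. Point: centre of its mouth, level with the rim; z up. With its lid home, the lid's point is 31 mm above this one.
- lid_small_grip (a point): Small round lid, cream plastic, about 120 g, lying handle up: round, flange 86 mm in diameter, plug 44 mm in diameter; flange 5 mm thick, plug 8 mm deep under it, fits loosely in the tub's mouth. On top a round grey knob 26 mm in diameter; its grip part is 12 to 40 mm above the flange. Point: middle of the grip part, on the lid's axis, 31 mm above the flange's underside, 39 above the plug's. z up.
- tub_small_rim (a point): Small round open tub, loose, cream plastic, about 600 g: round, 68 mm outside diameter, 62 mm inside, 55 mm high, carrot slices to about 12 mm below the rim. Point: centre of its mouth, level with the rim; z up. With its lid home, the lid's point is 31 mm above this one.
- lid_square_grip (a point): Square lid, cream plastic, about 120 g, lying handle up: square, flange 102 x 102 mm, plug 60 x 60 mm; flange 5 mm thick, plug 8 mm deep under it, fits loosely in the tub's mouth. On top a grey bar handle 60 mm long along the lid's x and 22 mm thick along its y; its grip part is 12 to 40 mm above the flange. Point: middle of the grip part, on the lid's axis, 31 mm above the flange's underside, 39 above the plug's. z up.
- tub_square_rim (a point): Square open tub, loose, cream plastic, about 600 g: square, 84 x 84 mm outside, 78 x 78 mm inside, 55 mm high, carrot slices to about 12 mm below the rim. Point: centre of its mouth, level with the rim; z up, x and y along its sides. With its lid home, the lid's point is 31 mm above this one.
- lid_oblong_grip (a point): Oblong lid, cream plastic, about 120 g, lying handle up: oblong, flange 126 mm (its x) x 84 mm (its y), plug 84 x 42 mm; flange 5 mm thick, plug 8 mm deep under it, fits loosely in the tub's mouth. On top a grey bar handle 60 mm long along the lid's x and 22 mm thick along its y; its grip part is 12 to 40 mm above the flange. Point: middle of the grip part, on the lid's axis, 31 mm above the flange's underside, 39 above the plug's. z up.
- tub_oblong_rim (a point): Oblong open tub, loose, cream plastic, about 600 g: oblong, 108 mm (its x) x 66 mm (its y) outside, 102 x 60 mm inside, 55 mm high, carrot slices to about 12 mm below the rim. Point: centre of its mouth, level with the rim; z up, x and y along its sides. With its lid home, the lid's point is 31 mm above this one.
Not all that is in view belongs to the job. What is shaped like the part that bears lid_square_grip but yellow is not meant. Leave any black look-alike of the part that bears lid_small_grip alone.

How it is judged:
By the outcome, as a careful person would: the job done as asked, in the order asked, and still so for the second after the job is handed in, with the robot touching nothing.
It also fails if it takes over 136 s, if anything falls off the work surface, if the arm or the gripper's body presses on something with over 40 N, if the wrist force passes 120 N, or if a joint passes its speed limit or range.

## Working session

There is one attempt and no reset: what is moved stays moved. The work goes in short steps, each a Python script; the robot and the scene stay as the last script left them, time stands still between calls to the robot, and variables do not carry over. Pictures are saved under pics/ and viewed, at most 14 in all, crops included, and the job is handed in when it is done.

```bash
mkdir -p pics; ls
python3 - <<'E'
from rig import robot
import cv2
for n in("top","side"):
    cv2.imwrite(f"pics/{n}0.png",robot.grab_frame(n)[:,:,::-1]); i=robot.camera_info(n); print(n,i)
s=robot.get_state();print(s["time"],s["ee_pos"],s["tool_rot"],s["force"])
E
```

```text
pics
top {'fx': 448.7044544438026, 'fy': 448.7044544438026, 'cx': 321.2996896305905, 'cy': 239.92297391080376, 'rvec': array([ 2.13452121, -2.16774138,  0.16359047]), 'tvec': array([0.0106694 , 0.5080155 , 0.96492988])}
side {'fx': 513.266578304905, 'fy': 513.266578304905, 'cx': 321.4283886943254, 'cy': 232.77937568155227, 'rvec': array([ 0.65038072, -2.59625395,  1.17531193]), 'tvec': array([0.44738071, 0.20384139, 0.93742888])}
0.1 [ 0.16590202 -0.60223977  0.2239042 ] [[ 9.64080413e-01  2.65610289e-01 -3.63683346e-04]
 [ 2.65610529e-01 -9.64079839e-01  1.05404404e-03]
 [-7.06548403e-05 -1.11278134e-03 -9.99999378e-01]] [-0.26816574 -0.29194789  0.53745292]
```

View pics/top0.png

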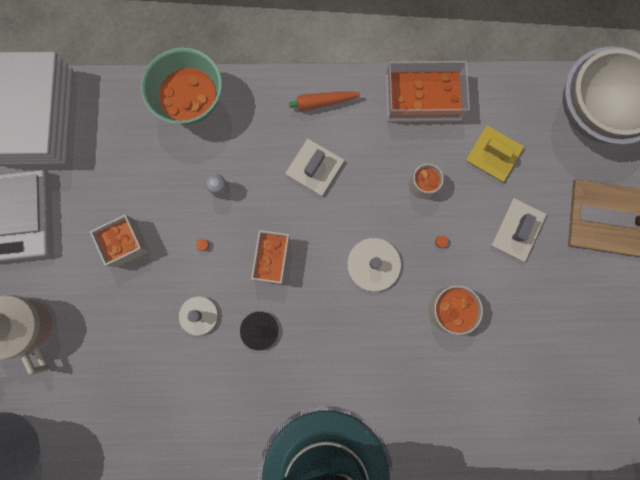

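View pics/side0.png

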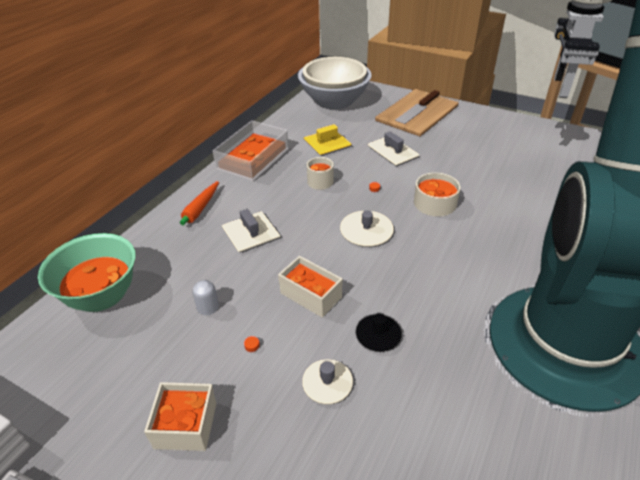

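The top view shows these candidates:
- **Lids:** big round (375,265), small round (198,316), square (315,167), oblong (519,230). The decoys are the black round one (259,331) and the yellow one (495,153).
- **Tubs:** big (458,311), small (428,180), square (118,241), oblong (270,257). The glass carrot box (428,91) and the green bowl (182,87) are not tubs.

Next I'll measure them by mask and check a close crop.

```bash
cat > h.py <<'E'
import numpy as np, cv2
from rig import robot
PX={"lid_big":(375,265),"lid_small":(198,316),"lid_square":(315,167),"lid_oblong":(519,230),
"tub_big":(458,311),"tub_small":(428,180),"tub_square":(118,241),"tub_oblong":(270,257)}
def cast(info,uv,z):
    R=cv2.Rodrigues(np.array(info["rvec"]))[0]; t=np.array(info["tvec"])
    uv=np.atleast_2d(np.asarray(uv,float))
    d=np.c_[(uv[:,0]-info["cx"])/info["fx"],(uv[:,1]-info["cy"])/info["fy"],np.ones(len(uv))]@R
    c=-R.T@t
    return (c+d*((z-c[2])/d[:,2])[:,None])[:,:2]
def proj(info,p):
    K=np.array([[info["fx"],0,info["cx"]],[0,info["fy"],info["cy"]],[0,0,1]])
    return cv2.projectPoints(np.float64([p]),np.array(info["rvec"]),np.array(info["tvec"]),K,None)[0].ravel()
def outline(img,uv,th=14):
    """outer contour of cream/orange blob nearest uv"""
    d=img[:,:,0].astype(int)-img[:,:,2]
    m=cv2.morphologyEx((d>th).astype(np.uint8),cv2.MORPH_OPEN,np.ones((3,3)))
    cs=[c for c in cv2.findContours(m,cv2.RETR_EXTERNAL,cv2.CHAIN_APPROX_NONE)[0] if cv2.contourArea(c)>150]
    return max(cs,key=lambda c:cv2.pointPolygonTest(c,(float(uv[0]),float(uv[1])),True))
def rect(info,c,z):
    w=cast(info,c.reshape(-1,2),z)
    (x,y),(a,b),th=cv2.minAreaRect((w*1000).astype(np.float32))
    if b>a: a,b,th=b,a,th+90
    return np.array([x,y])/1000,a,b,(th+90)%180-90   # long side a along th deg
E
python3 - <<'E'
from h import *
img=robot.grab_frame("top");i=robot.camera_info("top")
for n,p in PX.items():
    c=outline(img,p); r=rect(i,c,.013 if "lid" in n else .03); print(n,np.round(r[0],4),np.round(r[1:],1), "reach",round(float(np.hypot(*r[0])),3))
s=robot.get_state();w=robot.camera_info("wrist");R=cv2.Rodrigues(w["rvec"])[0]
print("cam in tool",s["tool_rot"].T@(-R.T@w["tvec"]-s["ee_pos"]),"\n",R@s["tool_rot"],w["fx"],w["cx"],w["cy"])
cv2.imwrite("pics/crop.png",cv2.resize(img[120:350,80:560,::-1],None,fx=1.6,fy=1.6))
E
```

```text
lid_big [ 0.4539 -0.1161] [118.3 116.   89.1] reach 0.468
lid_small [0.4748 0.1198] [112.6  68.9  -9. ] reach 0.49
lid_square [0.6853 0.0162] [100.2 100.  -32.4] reach 0.685
lid_oblong [ 0.5292 -0.4517] [124.9  83.2 -28.2] reach 0.696
tub_big [ 0.3492 -0.2898] [107.4 100.1  89.1] reach 0.454
tub_small [ 0.645  -0.2432] [66.9 62.8 83.3] reach 0.689
tub_square [0.5159 0.4616] [79.  77.9 25.5] reach 0.692
tub_oblong [0.473 0.118] [110.7  67.8  -9. ] reach 0.487
cam in tool [ 0.07477671 -0.00016003 -0.15981168] 
 [[ 2.50020524e-04  9.99999810e-01 -5.63528301e-04]
 [-9.65452865e-01  9.45401190e-05 -2.60577738e-01]
 [-2.60577635e-01  6.09209795e-04  9.65452705e-01]] 411.10907815212425 314.9239301832948 249.2408560483517
```

View pics/crop.png

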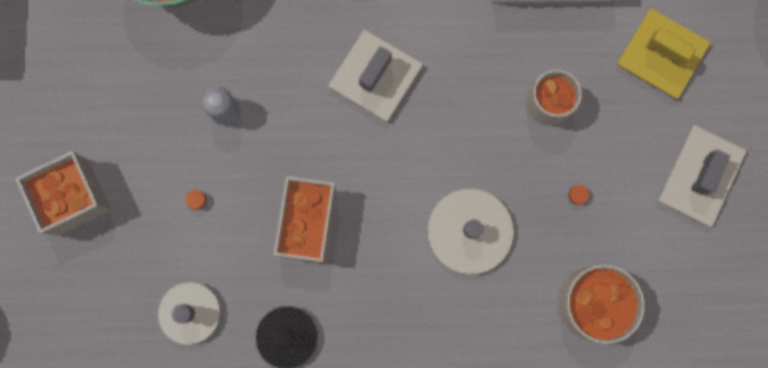

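The crop confirms the choices: the cream lids with grey handles and the four cream tubs, with yellow and black rejected. The small-lid contour was picked wrongly, so I'll take it and the others from wrist views directly above.

```bash
cat > tour.py <<'E'
from h import *
import pickle
A={"tub_big":(.349,-.290),"lid_oblong":(.529,-.452),"tub_small":(.645,-.243),"lid_big":(.454,-.116),"lid_square":(.685,.016),"tub_oblong":(.473,.118),"lid_small":None,"tub_square":(.516,.462)}
A["lid_small"]=cast(robot.camera_info("top"),PX["lid_small"],.013)[0]; print(A["lid_small"])
D=np.array([[1,0,0],[0,-1,0],[0,0,-1.]])
out={}
for n,p in A.items():
    try: robot.move_ptp([p[0]-.075,p[1],.2],D)
    except robot.PlanningError as e: print(n,e); continue
    i=robot.camera_info("wrist");im=robot.grab_frame("wrist");z=.055 if "tub" in n else .013
    out[n]=(i,im); uv=proj(i,[*p,z])
    cv2.imwrite(f"pics/w_{n}.png",im[:,:,::-1])
    try:
        r=rect(i,outline(im,uv),z); print(n,np.round(uv),np.round(r[0],4),np.round(r[1:],1),robot.get_state()["time"])
    except Exception as e: print(n,repr(e))
pickle.dump(out,open("tour.pkl","wb"))
cv2.imwrite("pics/mosaic.png",np.vstack([np.hstack([cv2.resize(out[n][1],(200,150)) for n in list(out)[k:k+4]]) for k in (0,4)])[:,:,::-1]) if len(out)==8 else 0
E
python3 tour.py
```

```text
[0.34456329 0.27966167]
tub_big [313. 138.] [ 0.3497 -0.2902] [92.5 91.7 90. ] 1.4583
lid_oblong [315. 137.] [ 0.5295 -0.4541] [125.   83.2 -28.1] 2.4667
tub_small [312. 137.] [ 0.6437 -0.2408] [ 62.3  59.2 -20.8] 3.4667
lid_big [313. 140.] [ 0.4542 -0.1173] [119.7 119.6  90. ] 4.4333
lid_square [313. 137.] [0.6848 0.0152] [101.2 101.1 -32.2] 5.5167
tub_oblong [314. 140.] [0.4701 0.1147] [107.8  66.2  -8.8] 6.5
lid_small [314. 139.] [0.3446 0.2789] [84.1 83.4 -0. ] 7.3917
tub_square [313. 138.] [0.5114 0.4526] [ 84.1  83.9 -64. ] 8.425
```

View pics/mosaic.png

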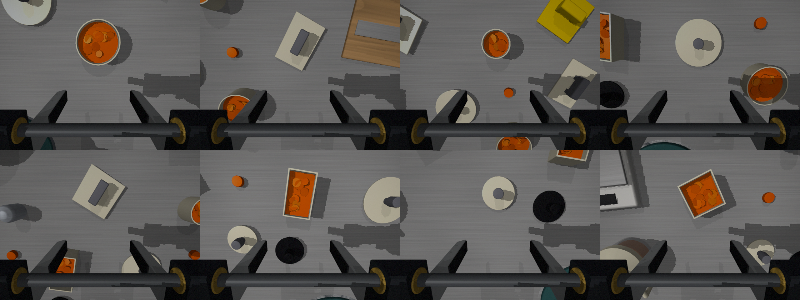

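View pics/w_tub_small.png

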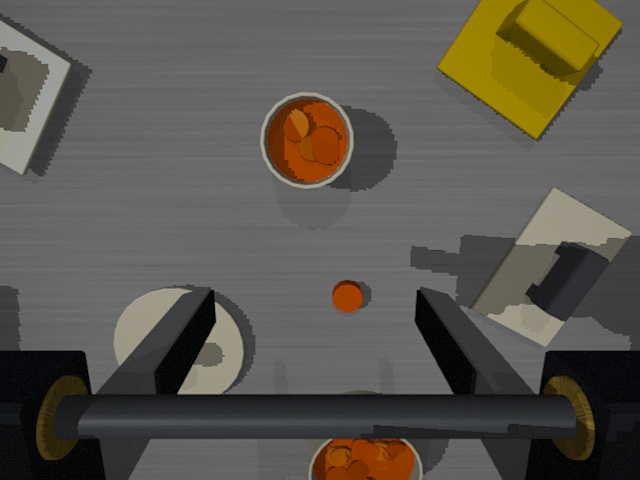

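Run:
```python
from h import *
import pickle
o=pickle.load(open("tour.pkl","rb"))
for n in o:
    if "tub" not in n: continue
    i,im=o[n]; d=im[:,:,0].astype(int)-im[:,:,2]
    for lab,m in (("warm8",d>8),("bright",(d>20)|(im.min(2)>125)),):
        c=cv2.findContours(m.astype(np.uint8),cv2.RETR_EXTERNAL,cv2.CHAIN_APPROX_NONE)[0]
        c=max(c,key=lambda c:cv2.pointPolygonTest(c,(313.,138.),True)); r=rect(i,c,.055)
        w=cast(i,c.reshape(-1,2),.055)*1000; e=cv2.fitEllipse(w.astype(np.float32))
        print(n,lab,np.round(r[0],4),np.round(r[1:],1),np.round(e[0],1),np.round(e[1],1))
print(o["tub_small"][1][[140,140,140,96,183],[264,349,220,307,307]])
```

```text
tub_big warm8 [ 0.3493 -0.2907] [103.3 102.1 -17.9] [ 349.4 -290.5] [101.9 103.1]
tub_big bright [ 0.3496 -0.2898] [102.4 102.2 -44.3] [ 349.5 -289.8] [102.1 102.2]
tub_small warm8 [ 0.6419 -0.2397] [66.6 66.2 -0.1] [ 641.9 -239.6] [66.2 66.9]
tub_small bright [ 0.6422 -0.2393] [66.6 66.  44.5] [ 642.  -239.1] [65.9 66.1]
tub_oblong warm8 [0.4701 0.1147] [108.4  66.6  -8.7] [470.3 114.7] [ 75.7 131.9]
tub_oblong bright [0.4702 0.1149] [108.4  66.6  -8.9] [470.4 114.9] [ 75.1 132.1]
tub_square warm8 [0.5116 0.4525] [ 84.4  84.3 -64. ] [511.7 452.5] [98.7 99. ]
tub_square bright [0.5115 0.4527] [84.2 84.1 26. ] [511.8 452.8] [98.3 98.8]
[[ 84  82  72]
 [110 108 100]
 [101 102 101]
 [ 87  85  74]
 [ 73  71  63]]
```

The sizes match the spec (102/66/108×66/84 mm). I'll do the oblong lid first and check it.

```bash
cat > place.py <<'E'
from h import *
def yaw(d):
    c,s=np.cos(np.radians(d)),np.sin(np.radians(d)); return np.array([[c,s,0],[s,-c,0],[0,0,-1.]])
def go(n,l,ly,t,ty):
    robot.gripper_to(.06)
    robot.move_ptp([*l,.12],yaw(ly)); robot.move_linear([*l,.039],.1)
    robot.gripper_to(0); s=robot.get_state(); print(n,"grip",s["opening"],s["grasp_force"],s["ee_pos"])
    if s["opening"]<.015: raise SystemExit("missed")
    robot.move_linear([*l,.16],.12)
    robot.move_ptp([*t,.16],yaw(ty)); s=robot.get_state(); print("hold",s["opening"],s["force"])
    robot.move_linear([*t,.095],.1); robot.pause(.3)
    hit=robot.move_linear([*t,.084],.015,threshold=4); s=robot.get_state()
    print("down",hit,s["ee_pos"],s["force"],s["opening"])
    robot.gripper_to(.05); robot.move_linear([*t,.2],.12)
    look(n,t)
def look(n,t):
    robot.move_ptp([t[0]-.075,t[1],.2],yaw(0)); i=robot.camera_info("wrist"); im=robot.grab_frame("wrist")
    cv2.imwrite(f"pics/done_{n}.png",im[:,:,::-1]); r=rect(i,outline(im,proj(i,[*t,.06])),.06)
    print("after",np.round(r[0],4),np.round(r[1:],1),"target",t,robot.get_state()["time"])
E
python3 - <<'E'
from place import *
go("oblong",(.5295,-.4541),-28.1,(.4702,.1148),-8.8)
E
```

```text
oblong grip 0.021518222381305015 30.000261068344116 [ 0.52951593 -0.45410354  0.03907249]
hold 0.02176707564437321 [ 0.46975641 -0.5293798  -1.37090517]
down True [0.47015432 0.114793   0.08590281] [-1.54338569 -0.59199845  6.10769082] 0.02181091585956362
after [0.4698 0.1146] [125.   83.3  -8.8] target (0.4702, 0.1148) 21.0833
```

View pics/done_oblong.png

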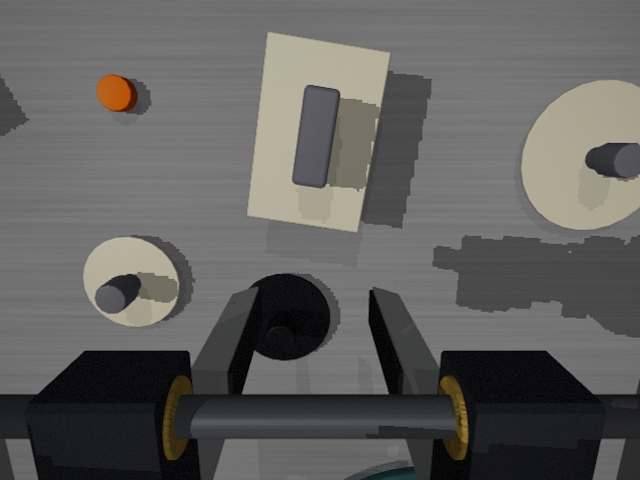

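The oblong lid is seated level and in line: flange centred near pixel (318,133), contact at z=0.0859. Next are the other three.

Run:
```python
from place import *
go("square",(.6848,.0152),-32.2,(.5116,.4526),-64.0)
go("small",(.3446,.2789),0,(.642,-.2394),0)
go("big",(.4542,-.1173),0,(.3495,-.2902),0)
cv2.imwrite("pics/top1.png",robot.grab_frame("top")[:,:,::-1]);cv2.imwrite("pics/side1.png",robot.grab_frame("side")[:,:,::-1])
ims=[cv2.imread(f"pics/done_{n}.png")[:300] for n in("square","small","big")]
cv2.imwrite("pics/done3.png",np.hstack([cv2.resize(m,(266,125)) for m in ims]))
```

```text
square grip 0.021917774147554032 30.00027358531952 [0.68482647 0.01521929 0.03908392]
hold 0.021969238407917896 [ 0.58395356  0.07523391 -0.9954575 ]
down True [0.51176112 0.45241409 0.0904642 ] [ 0.68961779 -1.08658381  4.89035186] 0.021985271428835287
after [0.5118 0.4499] [101.4 101.2 -64.2] target (0.5116, 0.4526) 36.2667
small grip 0.02576706838940695 30.000430047512054 [0.34456549 0.27899202 0.03905612]
hold 0.025428368936506535 [ 1.06104459 -0.59012464 -1.41429179]
down True [ 0.64195037 -0.23933767  0.08612216] [-0.49350878  1.76508828  6.96184508] 0.025614657856524035
after [ 0.6418 -0.24  ] [84.3 83.  -2.1] target (0.642, -0.2394) 46.2333
big grip 0.025175270078461046 30.000688433647156 [ 0.45427351 -0.11724445  0.03906761]
hold 0.02546539725041554 [ 0.87341572  0.12637281 -0.42655341]
down True [ 0.34946613 -0.29018855  0.08593356] [-0.65169201  0.56068132  5.16657694] 0.025407982846947223
after [ 0.3493 -0.2906] [119.7 119.4 -90. ] target (0.3495, -0.2902) 54.8833
```

View pics/side1.png

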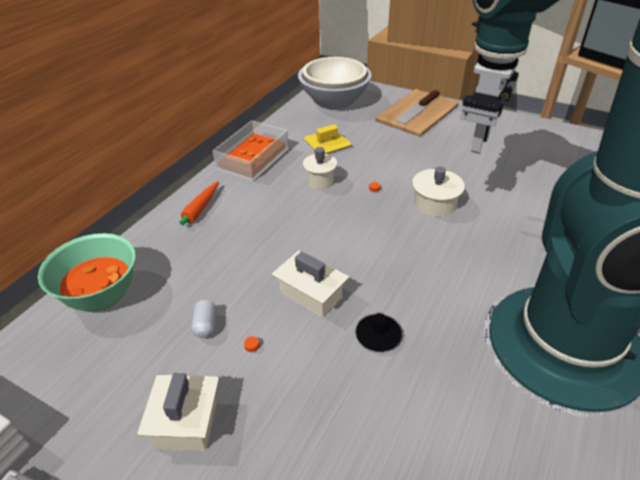

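View pics/top1.png

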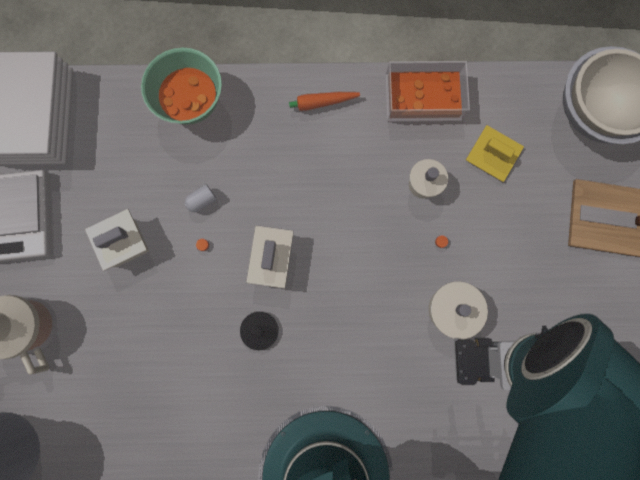

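The side and top views show all four lids on. Two things need attention: the square lid touched early (z=0.0905, about 2.7 mm off in y), and the pepper shaker, now at (203,200), was knocked over during the square carry. I'll look closer at both.

Run:
```python
from place import *
# square lid: wrist view plus two-view heights
look("square2",(.5116,.4526)); 
im=cv2.imread("pics/done_square2.png")[40:300,130:520]
sd=cv2.imread("pics/side1.png")[280:460,130:250]
robot.move_ptp([.46,.25,.2],yaw(0)); i=robot.camera_info("wrist"); w=robot.grab_frame("wrist")
cv2.imwrite("pics/shaker.png",w[:,:,::-1])
sd2=cv2.resize(robot.grab_frame("side")[280:460,130:250,::-1],(400,600),interpolation=cv2.INTER_CUBIC)
b=np.zeros((600,800,3),np.uint8); b[:600,:400]=sd2; b[:266,400:]=cv2.resize(im,(400,266)); b[280:580,400:]=cv2.resize(w[:,:,::-1],(400,300))
cv2.imwrite("pics/chk.png",b)
t=robot.camera_info("top");print("shaker now",cast(t,[(187,208),(212,190),(200,200)],.02),"was",cast(t,[(217,184)],.05),cast(t,[(219,192)],0))
```

```text
after [0.5118 0.4499] [101.5 101.3 -64. ] target (0.5116, 0.4526) 57.7167
shaker now [[0.58879302 0.30855129]
 [0.63027124 0.25228797]
 [0.60710216 0.27931074]] was [[0.63601465 0.23424612]] [[0.63048145 0.24056925]]
```

View pics/chk.png

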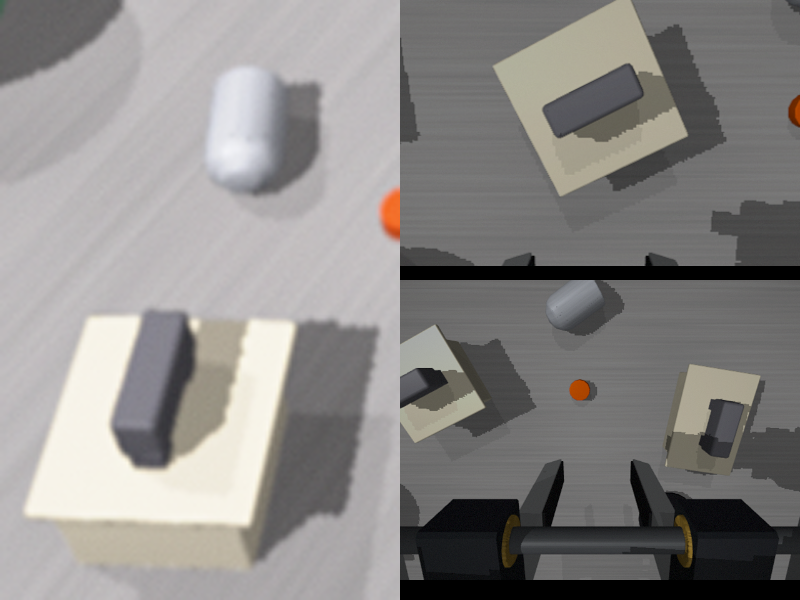

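The square lid lies level but about 2.7 mm off in y, because the shaker strike slipped it along its bar. I'll lift it, check from the top that the tub hasn't moved, and re-set it.

Run:
```python
from place import *
l=(.5118,.4499); Y=yaw(-64)
robot.move_ptp([*l,.17],Y); robot.gripper_to(.05); robot.move_linear([*l,.086],.1); robot.gripper_to(0)
robot.move_linear([*l,.17],.12); robot.move_linear([.44,.28,.17],.2)
im=robot.grab_frame("top"); i=robot.camera_info("top"); old=cv2.imread("pics/top0.png")[:,:,::-1]
for k in (old,im): r=rect(i,outline(k,(118,241)),.03); print(np.round(r[0],4),np.round(r[1:],1))
cv2.imwrite("pics/lift.png",im[:,:,::-1]);s=robot.get_state();print(s["time"],s["opening"],s["force"])
# IK for shaker righting: tool pointing +x outward, tilted 70 deg
for a in (60,70,80,90):
  for az in (0,25,45):
    c,sn=np.cos(np.radians(a)),np.sin(np.radians(a)); u=np.array([np.cos(np.radians(az)),np.sin(np.radians(az)),0])
    z=sn*u-c*np.array([0,0,1]); y=np.array([u[1],-u[0],0]); x=np.cross(y,z)
    print(a,az,*[robot.ik([.632,.24,.05],np.c_[q*x,q*y,z]) is not None for q in (1,-1)])
```

```text
[0.5158 0.4617] [78.5 77.6 25.9]
[0.3309 0.6161] [100.7  44.6   0.5]
66.1333 0.022269337418257228 [-0.21459563  0.74555444 -1.20817373]
60 0 True True
60 25 True True
60 45 True True
70 0 True True
70 25 True True
70 45 True True
80 0 True True
80 25 True True
80 45 True True
90 0 True True
90 25 True True
90 45 True True
```

View pics/lift.png

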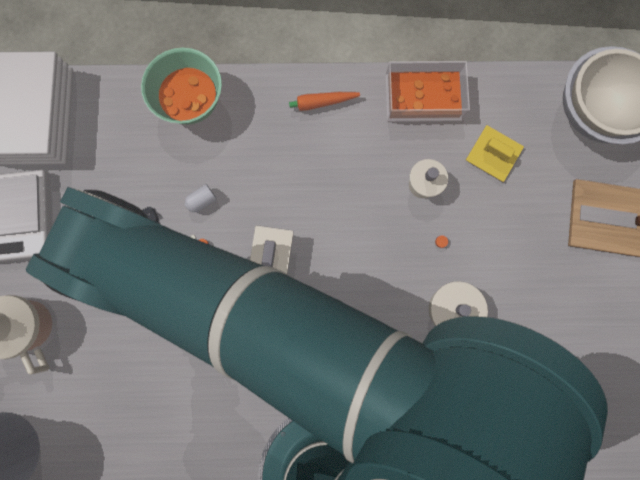

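The arm hides the tub from above, so I'll compare its outline in the fixed side view with the first picture.

Run:
```python
from place import *
im=robot.grab_frame("side"); old=cv2.imread("pics/side0.png")[:,:,::-1]
cv2.imwrite("pics/side_lift.png",im[:,:,::-1])
for k in (old,im):
    c=outline(k,(182,412)); print(cv2.boundingRect(c),cv2.contourArea(c),np.round(cv2.minEnclosingCircle(c)[0],1))
    w=(k[380:440,140:230,0].astype(int)-k[380:440,140:230,2])>110; print(np.argwhere(w).mean(0))
d=cv2.absdiff(np.ascontiguousarray(old),im)[375:455,140:225]; print("diff>25 px:",(d.max(2)>25).sum())
```

```text
(144, 382, 71, 69) 3897.5 [182. 416.]
[30.55615616 41.25045045]
(145, 383, 71, 68) 3818.0 [182. 417.]
[30.46598056 40.24413951]
diff>25 px: 4292
```

```bash
python3 -c "
import cv2,numpy as np
a,b=[cv2.resize(cv2.imread(f)[360:470,110:260],(400,293)) for f in('pics/side0.png','pics/side_lift.png')]
cv2.imwrite('pics/cmp.png',np.hstack([a,b]))"
```

```text
(no output)
```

View pics/cmp.png

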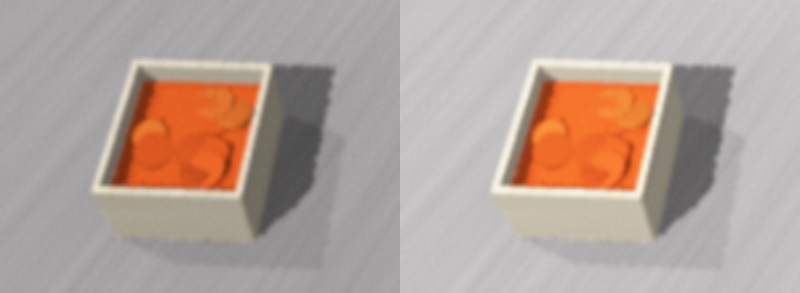

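The tub has not moved. I'll re-set the lid.

Run:
```python
from place import *
t=(.5116,.4526)
robot.move_linear([*t,.17],.2); robot.move_linear([*t,.095],.1); robot.pause(.3)
hit=robot.move_linear([*t,.084],.015,threshold=4); s=robot.get_state(); print(hit,s["ee_pos"],s["force"])
robot.gripper_to(.05); robot.move_linear([*t,.25],.15); look("square3",t)
# close look above the shaker
robot.move_ptp([.53,.28,.22],yaw(0)); i=robot.camera_info("wrist"); w=robot.grab_frame("wrist")
uv=proj(i,[.607,.28,.02]); print("shaker px",uv)
u,v=map(int,uv); cv2.imwrite("pics/shk.png",cv2.resize(w[max(0,v-120):v+120,u-160:u+160,::-1],(640,480)) ); print(max(0,v-120),u-160,i["rvec"],i["tvec"])
np.save("shk.npy",w)
```

```text
True [0.51153227 0.4525464  0.08610932] [0.20236254 0.11427397 7.02152548]
after [0.5107 0.452 ] [101.5 101.2 -64. ] target (0.5116, 0.4526) 74.6917
shaker px [315.47819962 135.33466975]
15 155 [-2.08132417  2.07973597  0.27588083] [0.2799993  0.48496316 0.52423438]
```

View pics/shk.png

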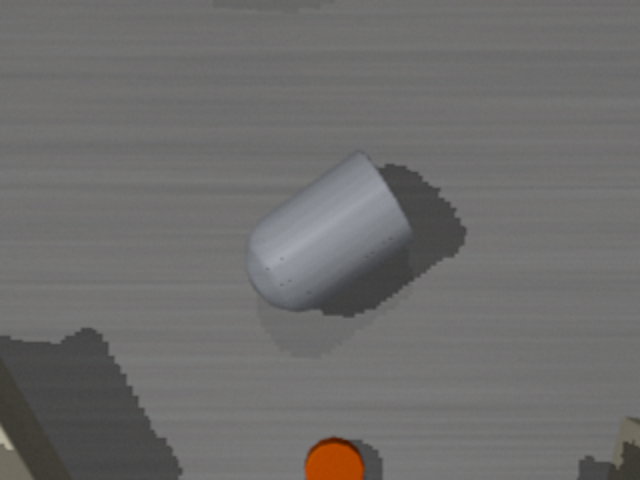

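The square lid is now home (contact at z=0.0861, within about 1 mm, aligned). There's time to stand the shaker up again: it lies about 67 mm long and 40 mm thick, dome at pixel (284,160), base at (349,112). I'll grip it across its axis, lift well clear, tilt it and set it down gently under force guard.

Run:
```python
from place import *
i=dict(robot.camera_info("wrist")); b,t=cast(i,[(349,112.5),(284,160)],.02); d=(t-b)/np.linalg.norm(t-b); az0=np.degrees(np.arctan2(d[1],d[0]))
print(b,t,"len",np.linalg.norm(t-b),az0,"bowl",cast(robot.camera_info("top"),[(182,87)],.07))
def tilt(a,az):
    a,az=np.radians(a),np.radians(az); u=np.array([np.cos(az),np.sin(az),0]); z=np.sin(a)*u-np.cos(a)*np.array([0,0,1]); y=np.array([u[1],-u[0],0])
    return np.c_[np.cross(y,z),y,z]
g=b+.038*d; T=np.array([.70,.26]); F=tilt(75,0)
q=robot.ik([*T,.25],F); q2=robot.ik([*T,.04],F); print(np.round(q,2),np.round(q2,2),robot.ik([*g,.03],tilt(0,az0)))
if not .05<np.linalg.norm(t-b)<.085 or q is None or q2 is None: raise SystemExit("no")
robot.gripper_to(.08)
robot.move_ptp([*g,.15],tilt(0,az0)); hit=robot.move_linear([*g,.026],.08,threshold=4); print("hit",hit)
robot.gripper_to(0); s=robot.get_state(); print(s["opening"],s["grasp_force"],s["ee_pos"])
if s["opening"]<.02: robot.gripper_to(.08)
robot.move_linear([*g,.25],.15); print(robot.get_state()["opening"],robot.get_state()["time"])
w=robot.grab_frame("side"); cv2.imwrite("pics/sh_side.png",w[:,:,::-1])
```

```text
[0.62504887 0.25284045] [0.58631864 0.30754413] len 0.0670262877439547 125.29850232842617 bowl [[0.85734416 0.31257937]]
[-1.36  0.69  0.89  2.15  2.5   0.6   1.43] [-0.95  0.99  0.35  2.07  2.43  1.03  1.42] [-0.76977093  0.74986015  0.40925711  1.63728486 -0.37517723  0.83322722
  0.41255963]
hit False
0.04315917666276801 29.99459322541952 [0.60316375 0.28392644 0.02607076]
0.04320701207074264 82.0
```

```bash
cat > sh.py <<'E'
from place import *
def tilt(a,az):
    a,az=np.radians(a),np.radians(az); u=np.array([np.cos(az),np.sin(az),0]); z=np.sin(a)*u-np.cos(a)*np.array([0,0,1]); y=np.array([u[1],-u[0],0])
    return np.c_[np.cross(y,z),y,z]
E
python3 - <<'E'
from sh import *
T=[.70,.26]
try:
    robot.move_linear([.63,.27,.28],.1,frame=tilt(0,60)); robot.move_linear([.66,.26,.28],.1,frame=tilt(0,0)); 
    for a in (25,50,75): robot.move_linear([*T,.26],.06,frame=tilt(a,0)); print(a,np.round(robot.get_state()["qpos"],2),robot.get_state()["time"])
except robot.PlanningError as e: print(e)
s=robot.get_state(); print(s["time"],s["ee_pos"],s["tool_rot"],s["opening"])
E
```

```text
25 [-1.21  0.65  1.11  1.63 -0.62  0.81 -1.55] 85.4333
the arm cannot follow that straight line within its joint ranges
85.4333 [0.70005188 0.26004384 0.26037764] [[ 9.06583920e-01  3.42561681e-04  4.22025448e-01]
 [ 2.49136397e-04 -9.99999931e-01  2.76520305e-04]
 [ 4.22025513e-01 -1.45546962e-04 -9.06583943e-01]] 0.04317139080144028
```

Run:
```python
from sh import *
q0=np.array(robot.get_state()["qpos"]); R=[]
for a in (70,75):
  for az in range(-90,120,10):
    for T in ((.70,.26),(.70,.18),(.75,.1),(.66,.26),(.632,.24)):
      for z in (.3,.045):
        q=robot.ik([*T,z],tilt(a,az))
        if q is not None: R.append((round(float(abs(np.array(q)-q0).max()),2),a,az,T,z))
for z in (.3,.045):
    r=sorted([x for x in R if x[4]==z])[:7]; print(*r,sep="\n")
```

```text
(1.96, 70, 100, (0.66, 0.26), 0.3)
(1.96, 70, 110, (0.75, 0.1), 0.3)
(1.96, 75, 110, (0.632, 0.24), 0.3)
(1.96, 75, 110, (0.75, 0.1), 0.3)
(1.97, 70, 90, (0.75, 0.1), 0.3)
(1.97, 70, 100, (0.75, 0.1), 0.3)
(1.97, 75, 100, (0.7, 0.18), 0.3)
(2.03, 70, 110, (0.7, 0.26), 0.045)
(2.03, 75, 110, (0.75, 0.1), 0.045)
(2.05, 70, 100, (0.75, 0.1), 0.045)
(2.06, 70, 110, (0.7, 0.18), 0.045)
(2.06, 70, 110, (0.75, 0.1), 0.045)
(2.07, 75, 90, (0.75, 0.1), 0.045)
(2.09, 70, 80, (0.75, 0.1), 0.045)
```

Run:
```python
from sh import *
T=(.70,.26); F=tilt(75,0)
robot.move_linear([.66,.26,.42],.2,frame=tilt(0,0))
try:
    robot.move_ptp([*T,.40],F); print(robot.get_state()["time"],np.round(robot.get_state()["qpos"],2))
    robot.move_linear([*T,.12],.15)
except robot.PlanningError as e: print(e)
s=robot.get_state(); print(s["time"],s["ee_pos"],s["tool_rot"][:,2],s["opening"],np.round(s["qpos"],2))
a=robot.grab_frame("side")[:400,80:640,::-1]; cv2.imwrite("pics/tl.png",a)
```

```text
89.6 [-1.54  0.39  1.09  2.06  2.16  0.42  2.03]
91.6167 [0.70013184 0.2601362  0.12067807] [ 9.66083946e-01  2.17206578e-04 -2.58228121e-01] 0.04306211912046964 [-1.14  0.89  0.6   2.12  2.46  0.85  1.35]
```

View pics/tl.png

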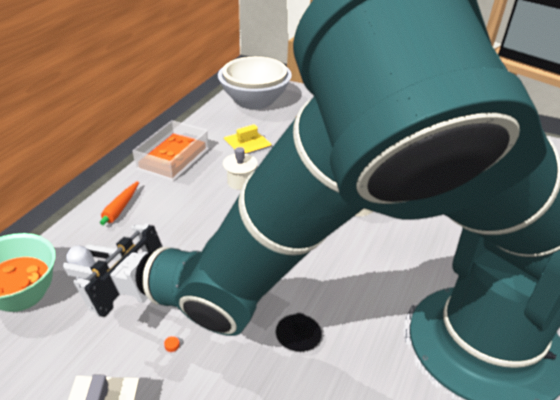

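The descent here would bring the forearm close to the oblong lid, so I'll use the empty area at (0.71,-0.05) instead.

Run:
```python
from sh import *
T=(.71,-.05)
try:
    robot.move_linear([.70,.26,.26],.2); robot.move_linear([*T,.26],.25); robot.move_linear([*T,.08],.15)
    robot.pause(.2); hit=robot.move_linear([*T,.032],.02,threshold=3); print("touch",hit)
except robot.PlanningError as e: print(e)
s=robot.get_state(); print(s["time"],s["ee_pos"],s["force"],np.round(s["qpos"],2))
cv2.imwrite("pics/tl2.png",robot.grab_frame("side")[:,:,::-1])
```

```text
touch True
97.0917 [ 0.71009724 -0.05001319  0.04388662] [-2.42695144  1.12708743  5.28361477] [-0.42  1.04  0.51  2.22  3.12  1.33  1.12]
```

View pics/tl2.png

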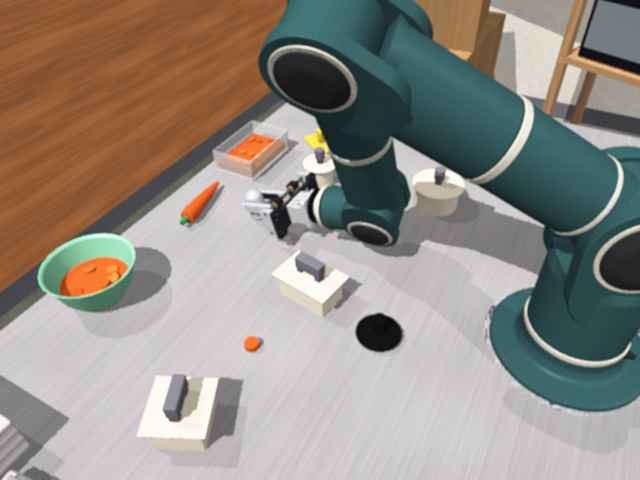

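The shaker touched down at z=0.0439 as expected. I'll release, back out along the tool axis, and verify numerically since my picture views are used up.

Run:
```python
from sh import *
robot.gripper_to(.07); robot.pause(.5)
p=np.array([.7101,-.05,.0439]); z=tilt(75,0)[:,2]
robot.move_linear(p-.11*z,.1); robot.move_linear([.6,-.05,.25],.15)
try: robot.move_ptp([.166,-.602,.3],np.array([[.964,.2656,0],[.2656,-.964,0],[0,0,-1]]))
except robot.PlanningError as e: print(e)
robot.pause(.5); s=robot.get_state(); print(s["time"],s["ee_pos"],s["force"])
im=robot.grab_frame("top"); sd=robot.grab_frame("side"); i=robot.camera_info("top")
o=cv2.imread("pics/top1.png")[:,:,::-1]
for n,p in (("tub_big",(458,311)),("tub_small",(428,180)),("tub_square",(118,241)),("tub_oblong",(270,257))):
    for k in (o,im): r=rect(i,outline(k,p),.055); print(n,np.round(r[0],4),np.round(r[1:],1))
# shaker: change vs first picture near (.71,-.05), blob extents in top and side
for nm,new,old,I in (("top",im,"pics/top0.png",i),("side",sd,"pics/side0.png",robot.camera_info("side"))):
    d=cv2.absdiff(cv2.GaussianBlur(new,(3,3),0),cv2.GaussianBlur(cv2.imread(old)[:,:,::-1],(3,3),0)).max(2)
    b=proj(I,[.72,-.05,0]);t=proj(I,[.72,-.05,.067]); print(nm,"base/top px if upright",np.round(b),np.round(t))
    g=new.astype(int); br=((g[:,:,2]-g[:,:,0])>4).astype(np.uint8); u,v=map(int,(b+t)/2); sub=br[v-45:v+45,u-45:u+45]
    n,l,st,c=cv2.connectedComponentsWithStats(sub); k=[j for j in range(1,n) if st[j,4]>60]; print([(st[j,:5]+[u-45,v-45,0,0,0]).tolist() for j in k])
```

```text
104.9417 [ 0.16598754 -0.60201077  0.29998418] [ 0.8874091   0.7949368  -0.50848969]
tub_big [ 0.3506 -0.2903] [117.1 116.3  -2.9]
tub_big [ 0.3496 -0.2912] [119.  118.3  -2.9]
tub_small [ 0.6433 -0.2394] [83.3 80.8 89.2]
tub_small [ 0.6433 -0.2393] [81.5 78.6 -2.6]
tub_square [0.3172 0.5977] [ 79.8  30.6 -16. ]
tub_square [0.3196 0.5962] [ 74.   30.6 -12.8]
tub_oblong [0.4713 0.1166] [123.4  81.2  -9.1]
tub_oblong [0.4783 0.1149] [109.4  80.1  -8. ]
top base/top px if upright [342. 154.] [344. 144.]
[[335, 146, 14, 16, 95]]
side base/top px if upright [255. 215.] [252. 192.]
[[249, 191, 20, 30, 468]]
```

Run:
```python
from sh import *
for n,t in (("big4",(.3495,-.2902)),("oblong4",(.4702,.1148)),("square4",(.5116,.4526))): look(n,t)
sd=robot.grab_frame("side"); o=cv2.imread("pics/tl2.png")[:,:,::-1]; d=cv2.absdiff(sd,np.ascontiguousarray(o)).max(2)
print("oblong side diff",(d[250:315,270:350]>30).sum(),"square",(d[370:455,135:222]>30).sum())
```

```text
after [ 0.3491 -0.2904] [120.  119.3   3. ] target (0.3495, -0.2902) 106.3917
after [0.4698 0.1146] [125.   83.3  -8.8] target (0.4702, 0.1148) 108.225
after [0.5107 0.4521] [101.4 101.  -64. ] target (0.5116, 0.4526) 109.6
oblong side diff 728 square 1155
```

```bash
python3 -c "
from rig import robot
print(robot.sign_off())"
```

```text
the job is handed in; nothing more can be done
None
```

The job is handed in at about 110 s of the 136 s allowed: all four lids are home and centred to about 1 mm, with the square and oblong ones in line with their tubs. I knocked over the pepper shaker on the way and stood it back up about 0.3 m from where it had been.

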